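# Tip the soldering tile out of its deep box and stand it up

## Robot

A 6-joint arm with a two-finger parallel gripper is mounted at the origin on a cart in front of the work surface, level with it; the furniture and walls round the work are solid. World frame = base frame: x ahead of the robot, y to its left, z up, the work surface at z = 0. Lengths are in mm, angles in degrees, forces in N, time in s.
With the tool pointing down it reaches from about 350 to 875 mm from the base axis. Payload 4.2 kg.
Tool frame: the origin (TCP) lies at the very end of the fingers, on their centre line; the grasp point (between the pads) lies 19 mm behind it; z points along the fingers, x is the direction in which the jaws open and shut, and the axes are right-handed (so a half turn about z gives the same grasp; the last joint's range is limited). The gripper opens to 87 mm and grips with 3 to 60 N. Pads are 19 mm wide; open, the fingers measure 117 mm over their backs; the gripper's body (75 mm by 190 mm) begins 51 mm behind the grasp point.
Start: joints at [-56.345, 22.042, 0.453, 0, -68.411, -14.817], TCP at [201.832, -591.492, 222.55] pointing down, gripper open.
Joint ranges: [-179.83, 179.83], [-69.29, 118.12], [-61.27, 80.66], [-181.25, 117.63], [-171.15, -9.14], [-177.46, 177.46]. Speed limits (degrees/s): [159.86, 159.86, 180, 180, 180, 180].

## Interface

Orientations are given as [roll, pitch, yaw] about the fixed x, y, z axes, in that order (R = Rz(yaw) Ry(pitch) Rx(roll)).
In Python, from station import readout, vision, finish_job, nets gives the robot as it stands.
- The arm moves only by the tool play_rows, never from a script. Its argument "motion" is a list of rows, each a list of 6 numbers: the shift along the world's x, y, z in mm, then the turn, a rotation vector about the world's x, y, z in degrees. A call has exactly 10 rows; each row shifts and turns the commanded pose from where the row before left it; what a row does not reach is not made up. A row lasts 1/12 s, in which the tool goes at most 41.7 mm and 7.16 degrees, less where a joint would pass 70% of its speed; a pose out of reach is approached as far as the arm can. A call is refused whole if a number of a shift passes 41.7 or a number of a turn 7.16, either way. A call with a gripper value outside its range is refused whole. "claw" is the closure in counts, from 0 (fully open) to 255 (shut), set as the call begins (left out, the last holds). The fingers move at their own pace and stop on an object; "grip_force" is the grip in N (left out, the last holds). Time passes only in rows, so rows that do not move let the fingers close, or fill a call up. It gives the time, the measured TCP pose, the force and the opening at its end, in the units of the state.
- readout.sense(): the state, without advancing time (a new reading comes with each control period).
- vision.grab_frame(name): name is "side" or "top"; returns the picture (420x560x3 uint8, red, green, blue); there is no depth.
- vision.camera_params(name): a dict with "fx", "fy", "cx", "cy" (pixels), "rvec" (rotation vector, rad) and "tvec" (3), from world to camera coordinates, as OpenCV has them. Camera axes: x right, y down, z forward; pixel columns grow to the right and rows downward; lengths in mm; the calibration is good to about 2 mm. A picture is of the moment at which its call begins. camera_params takes no time and is no camera call.
- finish_job(): hands the job in, once; it reports no verdict.
Trained networks look in the newest picture that a camera, given by its name, has taken for a name from the list of things; names that differ only in an ending like _2 or _b are one class to them, and where a whole thing is asked for, a point or a joint stands for the part that bears it (a point fixed in the world has none). Each returns a list of dicts, best first, with "score" (0 to 1); they miss things now and then, are a little off and sometimes report something else, mostly with a low value. They report only what shows in the picture. A call takes as long as a camera call.
- nets.search_frame(camera, target): "bbox" ([left, top, width, height] in pixels, round what is visible of it).
The state is a dict: "time_s": time; "joint_pos": joint angles; "qd": joint speeds; "joint_efforts": joint torques, N m; "ee_pos": TCP position; "orientation": TCP orientation; "contact_force": force on the tool from outside, world axes, zero at the start; "moment": the same for the moment, N m; "gripper_width": finger opening in mm.
Only numpy, scipy, OpenCV 4.12 (cv2) and the standard library are available. Lean on these libraries where they do the work, as an engineer would, in place of code of your own. Each camera call takes 0.05 s, during which the arm holds its last target.

## Task

First take the wooden paddle off the mouth of the deep wooden tile box and lay it down flat on a clear part of the bench. Then, without gripping the tile, press down its end at the box's notched wall until it tips over the bar inside and stays tipped by itself with its other end up. Draw it out by the raised end and stand it gently on a short edge on the ledge of the wooden tile stand, wholly on the ledge and leaning on the back, disturbing nothing else.

Things in the scene. Friction and masses are not known exactly. Their poses are not given: they have to be found in the camera images.
- tip_box: Deep narrow wooden box without lid, fixed, 121 (x) x 94 (y) x 82 mm high (-x wall 64 mm); origin at the centre of its underside, z up. Inside 111 x 84 mm, walls 5 mm, floor 4 mm. A cleat along the inside of the -x wall, 10 mm wide, has its top at 50 mm; the bar (see box_bar) too. It stands in one of two areas, the stand in the other; +x points away from the robot within 0.4 rad.
- box_notch (a point): Middle of the inner face of the box's +x end wall, 64 mm above the bench (level with the top of the flat tile). There this wall has a notch 62 mm wide, from the rim down to 26 mm above the bench; a pressing tip may pass through the notch, partly over the line of the wall. Beside the notch the wall is full height. Axes as the box.
- box_bar (a point): Middle of the round bar, 10 mm in diameter, that crosses the box along y, 9.5 mm to the +x side of its middle, 45 mm above the bench (its top at 50 mm). The tile tips over it. Under and between bar and cleat the box is empty down to its floor.
- tile: Pale soldering tile, a slab 78 (x) x 105 (y) x 13.5 mm (z), about 0.13 kg; origin at the centre of its underside. At first flat in the box on bar and cleat (top 63.5 mm above the bench, 18 mm below the rim), y along the box's -x, 2 to 5 mm free all round: too tight to grip. A few newtons on its end in the notch turn it about the bar; see box_edge for the tipped state.
- box_edge (a point): Point over the box, 10 mm to the -x side of its middle, 93 mm above the bench: about where the middle of the raised short edge comes when the tile is pressed at the notch until the pressing tip is some 35 mm above the bench. It then stays, sloping about 55 degrees, foot in the well at the notch. Grip it there by its 13.5 mm thickness, leaning along the slope; draw it out along the slope.
- paddle: Flat maple paddle, 52 (x) x 168 (y, its length) x 10 mm, broad at one end, tapering to a tail, about 0.09 kg; origin at the centre of its underside, z up. At first it lies across the box's mouth on the side walls (82 mm above the bench), length along the box's y within 0.3 rad. Can be gripped across its width near the origin.
- tile_stand: Wooden stand, fixed; origin at the centre of its underside, z up; +x (its back) points towards the robot within 0.4 rad. Base 90 (x) x 130 (y) x 12 mm, its top is the ledge. Lip at the -x edge (x = -45 to -37 mm), 24 mm high. Back: three slats whose front face rises from x = -6 mm at the ledge, leaning 0.26 rad towards +x, to x = +8 mm at 65 mm above the bench.
- stand_trough (a point): Middle of the trough between the stand's lip and back, on the ledge, 12 mm above the bench, 21.5 mm to the -x side of the stand's middle; the trough is 31 mm wide and takes the tile's foot. Axes as the stand.
- clear_bench (a point): A clear part of the bench, left of the pile of wooden handles: x 0.37 to 0.55, y 0.31 to 0.43, this point in its middle on the surface. Fixed clutter near by: the pile of wooden handles, up to 100 mm high (x 0.38 to 0.54, y 0.12 to 0.29), and a low black sorting tray (x 0.34 to 0.53, y -0.25 to -0.02).
- white_bottle: Bystander: white squeeze bottle, 46 mm across, 140 mm high, standing between the box and stand areas, farther from the robot; origin under its centre.
- frit_jar: Bystander: open jar 74 mm across, 118 mm high, with a rod standing in it up to 222 mm; origin under its centre.
- graver: Bystander: short graver with a pear-shaped wooden handle, 24 x 62 x 24 mm, lying between the box and stand areas; origin under its centre.
- bead_press: Bystander: small turned wooden bead stamp, 22 mm across, 62 mm high, standing near the robot; origin under its centre.
- cork: Bystander: cork block 30 x 60 x 24 mm, lying; origin under its centre.
- glass_plates: Bystander: stack of flat glass offcuts 60 x 81 x 11 mm; origin under its centre.
- lighter: Bystander: pocket lighter 24 x 65 x 12 mm, lying; origin under its centre.

How it is judged (in metres and radians):
On the way, in this order (a step that is already met when the one before it is completed fails the run):
1. the paddle lies flat on the bench, released (height (world z) of paddle below 0.012 m and angle between paddle's own z axis and vertical below 0.1 rad and contact force between the fingers and paddle below 0.1 N), for 0.2 s.
2. the tile stays tipped in its box, sloping, untouched (angle between tile's own z axis and vertical above 0.75 rad and contact force between the fingers and tile below 0.1 N and x of tile in the frame of tip_box between -0.05 and 0.06 m and y of tile in the frame of tip_box between -0.03 and 0.03 m and z of tile in the frame of tip_box between 0.02 and 0.075 m), for 0.3 s.
At the end, for the whole second after the job is handed in: The tile stands at rest on a short edge in the trough of the stand, its middle within 30 mm of the stand's middle along the ledge, leaning 0.1 to 0.75 rad on the back, released; the paddle lies flat on the bench (all of step 1 and x of tile in the frame of tile_stand between -0.04 and 0.03 m and y of tile in the frame of tile_stand between -0.03 and 0.03 m and z of tile in the frame of tile_stand between 0.04 and 0.08 m and angle between the y axis of tile and the z axis of tile_stand, either way round between 0.1 and 0.75 rad and angle between the z axis of tile and the x axis of tile_stand, either way round below 0.8 rad and contact force between the fingers and tile below 0.1 N and linear speed of tile below 0.02 m/s); the robot touches nothing.
It fails at once if a bystander is shifted more than 30 mm (distance of any of white_bottle, frit_jar, graver, bead_press, cork, glass_plates, lighter from where it was at the start of the episode above 0.03 m).
It fails at once if the tile strikes the stand with more than 40 N (contact force between tile and tile_stand above 40 N).
It also fails if it takes over 72 s, if anything falls off the work surface, if the arm or the gripper's body presses on something with over 40 N, if the wrist force passes 120 N, or if a joint passes its speed limit or range.

## Working session

There is one attempt and no reset: what is moved stays moved. The work goes in short steps, Python scripts to look and compute and a tool call to move; the robot and the scene stay as the last step left them, time stands still between calls to the robot, and variables do not carry over. Pictures are saved under pics/ and viewed, and the job is handed in when it is done.

Besides the shell and the picture viewer there is one more tool, called by a JSON object that holds its "name" and its "arguments". play_rows: Moves the arm, as the interface text tells. Its arguments: {"type":"object","properties":{"motion":{"type":"array","items":{"type":"array","items":{"type":"number"}}},"claw":{"type":"number"},"grip_force":{"type":"number"}},"required":["motion"]}

```bash
mkdir -p pics; ls; cat > h.py <<'E'
import numpy as np, cv2
from station import readout, vision, finish_job, nets
def cam(n):
    p=vision.camera_params(n); R=cv2.Rodrigues(np.array(p["rvec"],float))[0]; t=np.array(p["tvec"],float).ravel()
    K=np.array([[p["fx"],0,p["cx"]],[0,p["fy"],p["cy"]],[0,0,1.]]); return K,R,t
def proj(n,P):
    K,R,t=cam(n); q=(np.atleast_2d(P)@R.T+t)@K.T; return q[:,:2]/q[:,2:]
def atz(n,uv,z):
    K,R,t=cam(n); o=-R.T@t; out=[]
    for u,v in np.atleast_2d(uv):
        d=R.T@np.linalg.solve(K,[u,v,1]); out.append(o+d*(z-o[2])/d[2])
    return np.array(out)
def save(n,f,box=None,s=1):
    im=vision.grab_frame(n)[:,:,::-1].copy()
    cv2.imwrite('raw_%s.png'%n,im)
    if box: x,y,w,h=box; im=im[y:y+h,x:x+w]
    if s!=1: im=cv2.resize(im,None,fx=s,fy=s,interpolation=cv2.INTER_CUBIC)
    cv2.imwrite('pics/'+f,im); return im
E
python3 - <<'E'
from h import *
for n in("top","side"):
    save(n,n+"0.png"); K,R,t=cam(n); print(n,K[0,0],(-R.T@t).round(),R[2].round(2))
    for o in["tip_box","tile","paddle","tile_stand","white_bottle","frit_jar","graver","bead_press","cork","glass_plates","lighter"]:
        r=nets.search_frame(n,o); print(o,[(np.round(a["bbox"]).tolist(),round(a["score"],2)) for a in r[:2]])
print(readout.sense())
E
```

```text
pics
top 411.37681497350553 [ 295.  -41. 1361.] [ 0.17  0.   -0.98]
tip_box [([322.0, 158.0, 40.0, 47.0], 0.88)]
tile [([325.0, 165.0, 34.0, 35.0], 0.81), ([319.0, 156.0, 44.0, 48.0], 0.2)]
paddle [([316.0, 172.0, 50.0, 17.0], 0.75)]
tile_stand [([219.0, 166.0, 41.0, 41.0], 0.84)]
white_bottle []
frit_jar [([163.0, 146.0, 25.0, 26.0], 0.57)]
graver [([280.0, 182.0, 8.0, 10.0], 0.53)]
bead_press [([249.0, 217.0, 7.0, 6.0], 0.49)]
cork [([320.0, 161.0, 44.0, 44.0], 0.64), ([168.0, 180.0, 22.0, 16.0], 0.62)]
glass_plates []
lighter [([280.0, 177.0, 6.0, 14.0], 0.71)]
side 462.65199414579445 [130. 894. 637.] [ 0.37 -0.8  -0.47]
tip_box [([275.0, 176.0, 44.0, 40.0], 0.7)]
tile [([280.0, 180.0, 35.0, 8.0], 0.49)]
paddle [([215.0, 228.0, 48.0, 50.0], 0.54)]
tile_stand [([216.0, 228.0, 44.0, 49.0], 0.62)]
white_bottle [([237.0, 186.0, 18.0, 45.0], 0.95)]
frit_jar [([135.0, 219.0, 39.0, 95.0], 0.93)]
graver [([258.0, 225.0, 24.0, 6.0], 0.52), ([278.0, 172.0, 40.0, 37.0], 0.18)]
bead_press [([292.0, 244.0, 12.0, 28.0], 0.68), ([217.0, 229.0, 45.0, 49.0], 0.44)]
cork [([178.0, 296.0, 34.0, 25.0], 0.91), ([318.0, 261.0, 26.0, 10.0], 0.69)]
glass_plates []
lighter [([317.0, 261.0, 26.0, 10.0], 0.58)]
{'time_s': 1.2, 'joint_pos': array([-5.63460363e+01,  2.20416302e+01,  4.49408881e-01,  2.61619532e-04,
       -6.84105863e+01, -1.48169083e+01]), 'qd': array([-0.07151887, -0.00335314, -0.00162248,  0.18876069,  0.00049518,
       -0.0122097 ]), 'joint_efforts': array([-1.42066045e-03, -3.90477240e+01,  1.87619287e+01,  4.22448456e+00,
        1.53317512e-02, -2.22667478e-05]), 'ee_pos': array([ 201.80438458, -591.47875389,  222.52925254]), 'orientation': array([-1.79999047e+02, -2.65208611e-03,  1.08837152e+02]), 'contact_force': array([ 0.30347958, -0.04719809, -0.5292924 ]), 'moment': array([ 0.02226207, -0.06089979,  0.01212237]), 'gripper_width': 86.78262951635709}
```

View crops.

```bash
python3 - <<'E'
import cv2
for n,b in(("top",(150,110,240,180)),("side",(120,150,240,180))):
    im=cv2.imread('raw_%s.png'%n);x,y,w,h=b
    cv2.imwrite('pics/%s0c.png'%n,cv2.resize(im[y:y+h,x:x+w],(800,600),interpolation=cv2.INTER_CUBIC))
im=cv2.imread('raw_top.png')
cv2.imwrite('pics/box0.png',cv2.resize(im[150:215,310:375],(780,780*1)[0:2] if 0 else (600,600),interpolation=cv2.INTER_CUBIC))
E
```

```text
(no output)
```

View pics/top0.png

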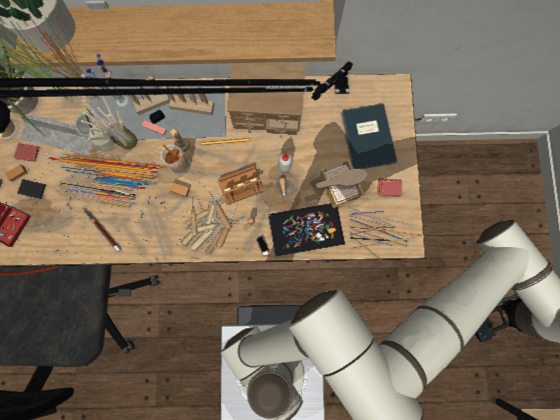

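View pics/top0c.png

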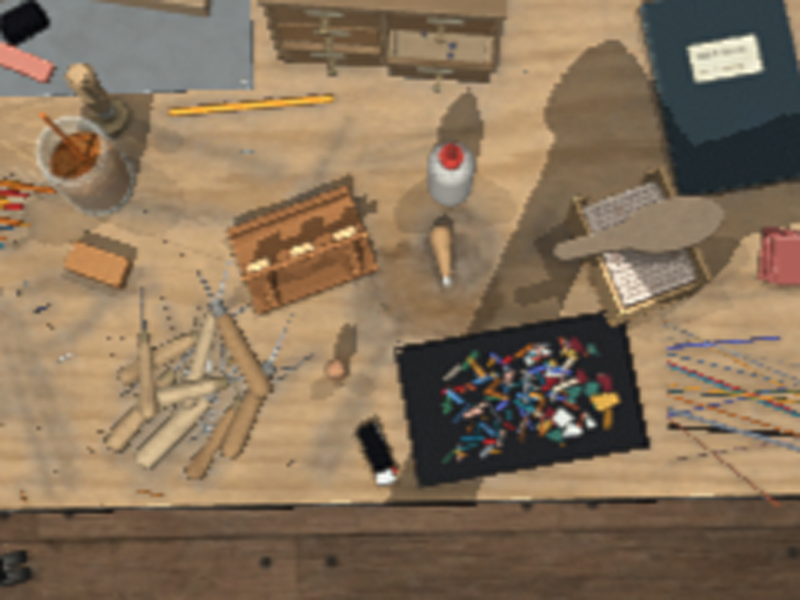

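View pics/side0c.png

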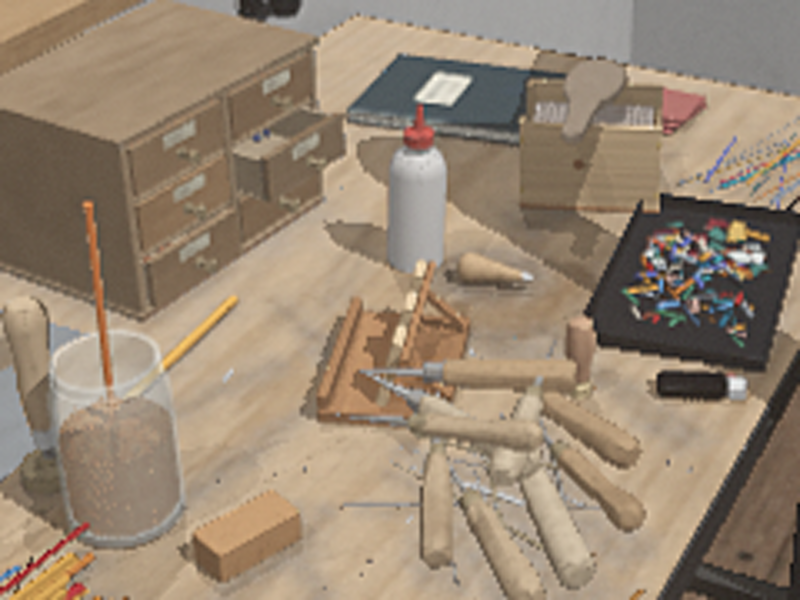

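View pics/box0.png

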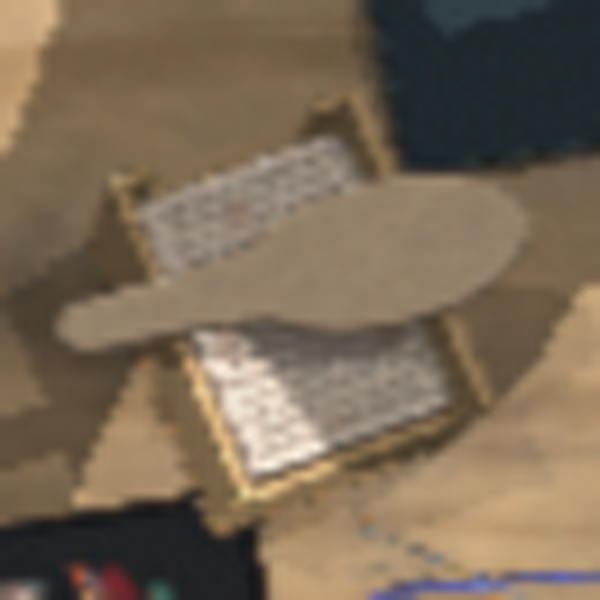

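```bash
python3 - <<'E'
from h import *
f=lambda c:np.array(c)/(600/65)+[310,150]-0.5+0.5/9.23
T=atz("top",f([(140,208),(345,138),(452,400),(255,476)]),63.5)
print(T.round(1),T.mean(0)); 
for i in range(4): d=T[(i+1)%4]-T[i]; print(np.hypot(*d[:2]).round(1),np.degrees(np.arctan2(d[1],d[0])).round(1))
W=atz("top",f([(112,175),(345,97),(492,400),(245,505)]),82); print(W.round(1),W.mean(0))
for i in range(4): d=W[(i+1)%4]-W[i]; print(np.hypot(*d[:2]).round(1),np.degrees(np.arctan2(d[1],d[0])).round(1))
P=atz("top",f([(58,330),(530,215),(420,180),(430,310)]),92); print(P.round(1)); d=P[1]-P[0];print(np.hypot(*d[:2]),np.degrees(np.arctan2(d[1],d[0])))
E
```

```text
[[ 634.3 -184.6   63.5]
 [ 658.3 -257.8   63.5]
 [ 563.1 -290.7   63.5]
 [ 537.5 -220.9   63.5]] [ 598.31950939 -238.51201947   63.5       ]
77.1 -71.9
100.7 -161.0
74.3 110.2
103.3 20.6
[[ 641.5 -173.2   82. ]
 [ 667.9 -255.4   82. ]
 [ 559.1 -300.9   82. ]
 [ 524.1 -214.5   82. ]] [ 598.11546049 -236.01391871   82.        ]
86.3 -72.2
117.9 -157.3
93.2 112.1
124.4 19.4
[[ 584.4 -151.8   92. ]
 [ 621.7 -315.3   92. ]
 [ 634.8 -278.2   92. ]
 [ 588.9 -279.3   92. ]]
167.7732585017509 -77.16000562059486
```

```bash
cat >> h.py <<'E'
def w2(c,yaw,pts,z0=0):
    a=np.radians(yaw); R=np.array([[np.cos(a),-np.sin(a),0],[np.sin(a),np.cos(a),0],[0,0,1]]); return np.atleast_2d(pts)@R.T+[c[0],c[1],z0]
def boxl():
    L=[];X,Y=60.5,47
    r=lambda x,y,z:(x,y,z)
    for s in(1,-1):
        L+=[((-X,s*Y,82),(X,s*Y,82)),((-X,s*Y,0),(X,s*Y,0)),((-X+5,s*42,82),(X-5,s*42,82)),((X,s*Y,0),(X,s*Y,82)),((-X,s*Y,0),(-X,s*Y,82)),((X,s*Y,82),(X,s*31,82)),((X-5,s*31,82),(X-5,s*31,26))]
    L+=[((-X,-Y,64),(-X,Y,64)),((-X,-Y,0),(-X,Y,0))]
    return L
def standl():
    L=[]
    for s in(1,-1):
        L+=[((-45,s*65,0),(45,s*65,0)),((-45,s*65,12),(45,s*65,12)),((-45,s*65,0),(-45,s*65,24)),((45,s*65,0),(45,s*65,12)),((-45,s*65,24),(-37,s*65,24))]
    for x,z in((-45,24),(-37,24),(-37,12),(45,12),(45,0),(-6,12),(8,65)): L.append(((x,-65,z),(x,65,z)))
    return L
def draw(n,items,f,crop,s,im=None):
    im=cv2.imread('raw_%s.png'%n) if im is None else im
    x,y,w,h=crop; im=cv2.resize(im[y:y+h,x:x+w],None,fx=s,fy=s,interpolation=cv2.INTER_CUBIC)
    for L,c,yaw,col in items:
        for a,b in L:
            p=proj(n,w2(c,yaw,[a,b])); p=(p-[x,y]+.5)*s
            cv2.line(im,*[tuple(int(v) for v in np.round(q)) for q in p],col,1,cv2.LINE_AA)
    cv2.imwrite('pics/'+f,im)
E
python3 - <<'E'
from h import *
f=lambda c:(np.array(c)+.5)/(800/240)+[150,110]-.5
A=atz("top",f([(230,232),(350,178)]),24);B=atz("top",f([(377,270),(262,312)]),12)
T=np.vstack([A,B]);print(T.round(1),T.mean(0))
for i in range(4): d=T[(i+1)%4]-T[i]; print(np.hypot(*d[:2]).round(1),np.degrees(np.arctan2(d[1],d[0])).round(1))
B=(boxl(),(598,-237),19.5,(0,0,255))
S=(standl(),T.mean(0)[:2],200,(0,0,255))
draw("top",[B],"b1.png",(310,148,70,70),8)
draw("side",[B],"b2.png",(260,160,70,70),8)
draw("top",[S],"s1.png",(205,150,70,70),8)
draw("side",[S],"s2.png",(205,220,70,70),8)
import numpy as np,cv2
r=lambda n:cv2.imread('pics/'+n)
cv2.imwrite('pics/m1.png',cv2.resize(np.vstack([np.hstack([r('b1.png'),r('b2.png')]),np.hstack([r('s1.png'),r('s2.png')])]),(600,600)))
E
```

```text
[[627.1 166.3  24. ]
 [680.7  45.5  24. ]
 [587.8  19.8  12. ]
 [547.1 135.5  12. ]] [610.65898496  91.75971977  18.        ]
132.2 -66.1
96.4 -164.6
122.6 109.4
85.7 21.1
```

View pics/b1.png

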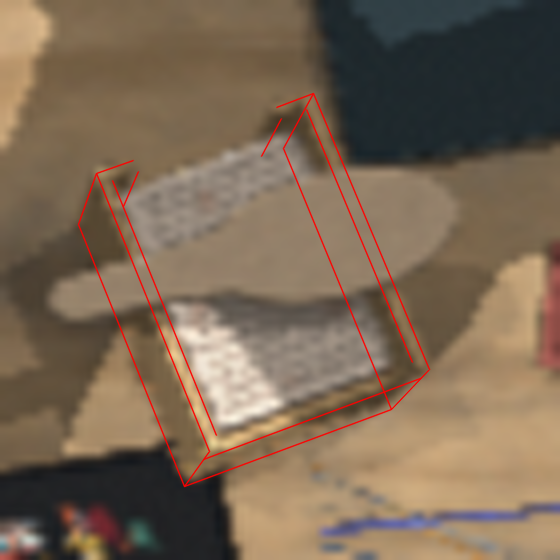

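View pics/b2.png

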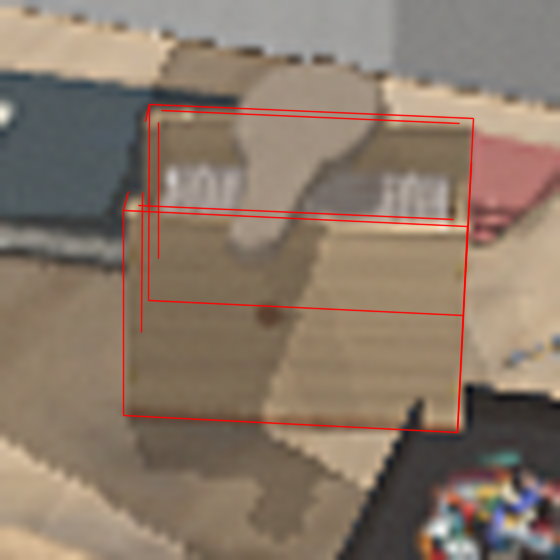

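View pics/s1.png

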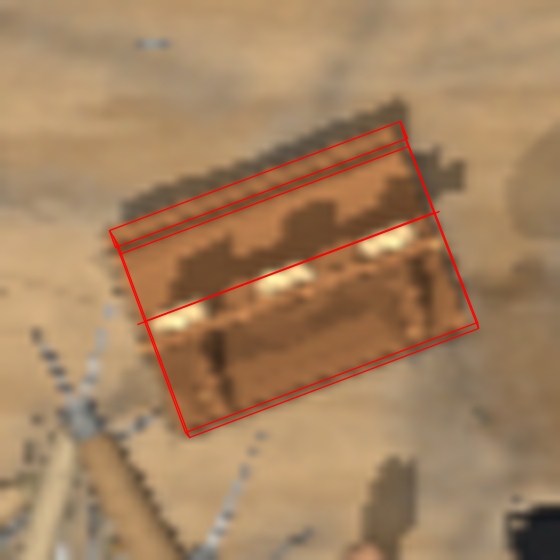

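View pics/s2.png

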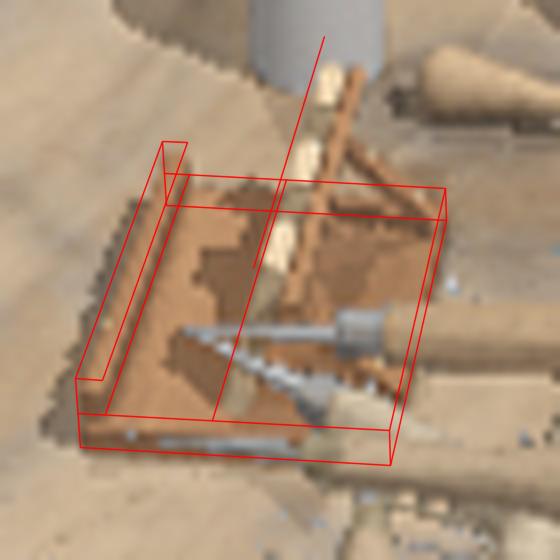

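```bash
python3 - <<'E'
from h import *
f=lambda c:(np.array(c)+.5)/(800/240)+[150,110]-.5
for nm,c,z in(("bottle top",(452,155),140),("jar rim",(72,150),118),("graver",(443,250),12),("bead",(335,368),62),("cork",(100,260),24),("lighter",(378,450),12),("glass?",(790,257),11),("organizer front",(380,75),80),("nb corner",(680,190),5)):
    print(nm,atz("top",f([c]),z).round())
print(proj("top",[[376,385,0],[544,385,0]]), (proj("side",[[376,385,0],[544,385,0],[460,359,0],[460,411,0]])))
E
```

```text
bottle top [[667. -56. 140.]]
jar rim [[686. 302. 118.]]
graver [[607. -47.  12.]]
bead [[482.  59.  62.]]
cork [[601. 296.  24.]]
lighter [[407.  21.  12.]]
glass? [[ 593. -396.   11.]]
organizer front [[768.  12.  80.]]
nb corner [[ 667. -290.    5.]]
[[152.90617729 256.39142996]
 [154.65909674 206.22144105]] [[273.1990031  380.55655235]
 [191.90836764 349.96588667]
 [238.20924074 354.90334604]
 [223.51494367 374.98769354]]
```

{"name": "play_rows", "arguments": {"motion": [[20,18,-1,0,0,4.2],[20,18,-1,0,0,4.2],[20,18,-1,0,0,4.2],[20,18,-1,0,0,4.2],[20,18,-1,0,0,4.2],[20,18,-1,0,0,4.2],[20,18,-1,0,0,4.2],[20,18,-1,0,0,4.2],[20,18,-1,0,0,4.2],[20,18,-1,0,0,4.2]], "claw": 80, "grip_force": 15}}

```text
time_s: 2.03
ee_pos: [402.7, -410.5, 212.7]
orientation: [-180.0, 0.0, 151.1]
contact_force: [0.5, -0.4, -0.1]
gripper_width: 59.7
```

{"name": "play_rows", "arguments": {"motion": [[20,18,-1,0,0,4.2],[20,18,-1,0,0,4.2],[20,18,-1,0,0,4.2],[20,18,-1,0,0,4.2],[20,18,-1,0,0,4.2],[20,18,-1,0,0,4.2],[20,18,-1,0,0,4.2],[20,18,-1,0,0,4.2],[20,18,-1,0,0,4.2],[20,18,-1,0,0,4.2]]}}

```text
time_s: 2.87
ee_pos: [602.7, -230.5, 202.6]
orientation: [-180.0, 0.0, -166.9]
contact_force: [-0.2, -0.7, 0.2]
gripper_width: 59.8
```

{"name": "play_rows", "arguments": {"motion": [[0,-1,-20,0,0,0],[0,-1,-20,0,0,0],[0,-1,-20,0,0,0],[0,0,-20,0,0,0],[0,0,-16,0,0,0],[0,0,-12,0,0,0],[0,0,-8,0,0,0],[0,0,-7,0,0,0],[0,0,0,0,0,0],[0,0,0,0,0,0]]}}

```text
time_s: 3.7
ee_pos: [602.2, -234.6, 79.9]
orientation: [-180.0, 0.0, -167.2]
contact_force: [-0.5, -0.4, 0.2]
gripper_width: 59.2
```

{"name": "play_rows", "arguments": {"motion": [[0,0,0,0,0,0],[0,0,0,0,0,0],[0,0,0,0,0,0],[0,0,0,0,0,0],[0,0,0,0,0,0],[0,0,0,0,0,0],[0,0,0,0,0,0],[0,0,0,0,0,0],[0,0,0,0,0,0],[0,0,0,0,0,0]], "claw": 255}}

```text
time_s: 4.53
ee_pos: [602.2, -234.7, 80.3]
orientation: [-180.0, 0.0, -167.1]
contact_force: [-0.7, 0.2, 5.0]
gripper_width: 44.5
```

```bash
python3 - <<'E'
from h import *
a=save("top","g1.png",(290,130,100,100),5);b=save("side","g1s.png",(230,110,120,120),5)
cv2.imwrite('pics/g1.png',cv2.resize(np.hstack([cv2.resize(a,(400,400)),cv2.resize(b,(400,400))]),(800,400)))
E
```

```text
(no output)
```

View pics/g1.png

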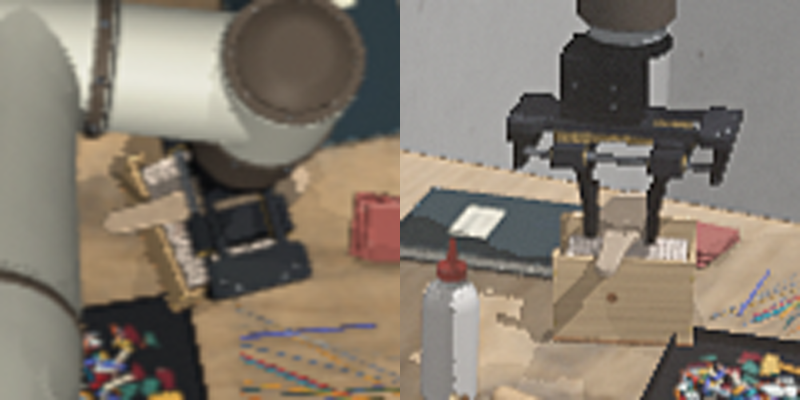

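{"name": "play_rows", "arguments": {"motion": [[0,0,6,0,0,0],[0,0,10,0,0,0],[0,0,15,0,0,0],[0,0,20,0,0,0],[0,0,20,0,0,0],[0,0,20,0,0,0],[0,0,20,0,0,0],[0,0,20,0,0,0],[0,0,20,0,0,0],[0,0,9,0,0,0]]}}

```text
time_s: 5.47
ee_pos: [602.7, -234.8, 242.9]
orientation: [-179.9, 0.2, -167.1]
contact_force: [-0.1, 0.1, -0.2]
gripper_width: 44.4
```

```bash
python3 - <<'E'
from h import *
b=save("side","g2s.png",(200,30,160,160),4)
E
```

```text
(no output)
```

View pics/g2s.png

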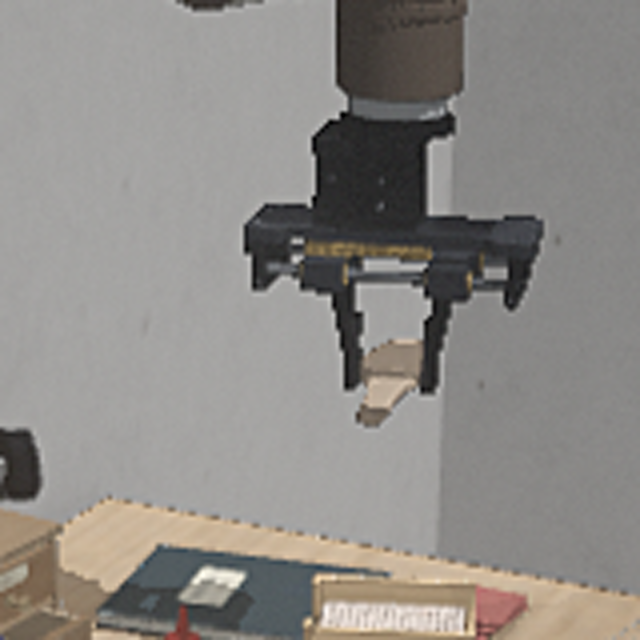

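{"name": "play_rows", "arguments": {"motion": [[-7,20,0,0,0,3],[-7,31,0,0,0,4],[-7,33,0,0,0,4],[-7,33,0,0,0,4],[-7,33,0,0,0,4],[-7,33,0,0,0,4],[-7,33,0,0,0,4],[-7,33,0,0,0,4],[-7,33,0,0,0,4],[-7,33,0,0,0,4]]}}

```text
time_s: 6.35
ee_pos: [530.4, 81.9, 238.4]
orientation: [179.9, -0.1, -128.0]
contact_force: [1.4, 0.5, -0.8]
gripper_width: 44.8
```

{"name": "play_rows", "arguments": {"motion": [[-7,33,0,0,0,4],[-7,33,0,0,0,4],[-7,33,0,0,0,4],[-7,33,0,0,0,4],[-7,33,0,0,0,4],[-7,33,0,0,0,4],[-7,33,0,0,0,4],[-7,33,0,0,0,4],[-7,25,0,0,0,3],[-7,18,0,0,0,3]]}}

```text
time_s: 7.18
ee_pos: [460.6, 389.5, 237.7]
orientation: [179.9, -0.1, -89.9]
contact_force: [0.7, 0.3, -1.0]
gripper_width: 43.9
```

Now lower to about TCP z = 12 and look.

{"name": "play_rows", "arguments": {"motion": [[0,0,-20,0,0,0],[0,0,-28,0,0,0],[0,0,-30,0,0,0],[0,0,-30,0,0,0],[0,0,-30,0,0,0],[0,0,-30,0,0,0],[0,0,-25,0,0,0],[0,0,-18,0,0,0],[0,0,-10,0,0,0],[0,0,-5,0,0,0]]}}

```text
time_s: 8.02
ee_pos: [460.8, 386.2, 11.0]
orientation: [179.8, -0.2, -90.2]
contact_force: [0.6, 0.1, -0.5]
gripper_width: 44.3
```

```bash
python3 - <<'E'
from h import *
print(readout.sense()["ee_pos"])
b=save("side","p1s.png",(150,250,160,150),5)
b=save("top","p1t.png",(100,170,120,120),5)
E
```

```text
[460.77924939 386.20063503  11.01662187]
```

View pics/p1s.png

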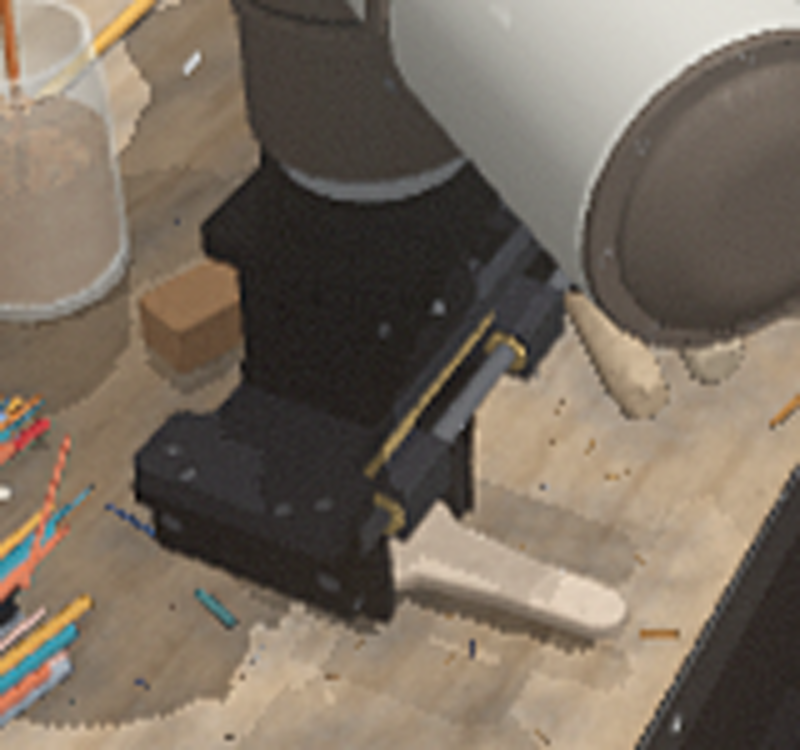

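View pics/p1t.png

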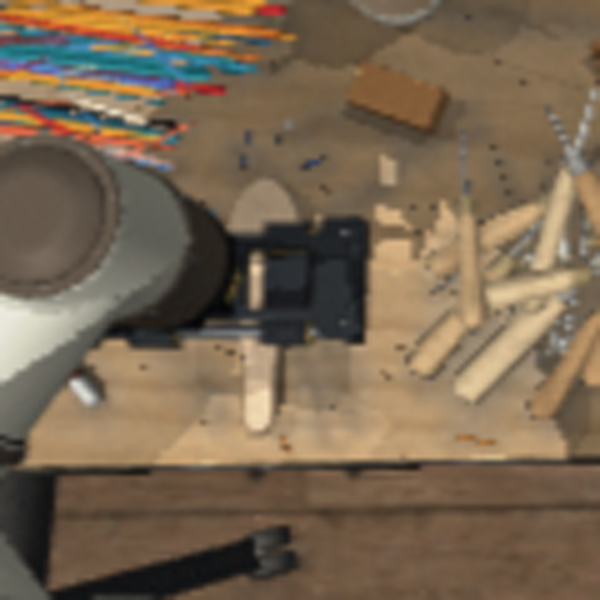

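{"name": "play_rows", "arguments": {"motion": [[0,0,-2,0,0,0],[0,0,-2,0,0,0],[0,0,-2,0,0,0],[0,0,-1,0,0,0],[0,0,-1,0,0,0],[0,0,0,0,0,0],[0,0,0,0,0,0],[0,0,0,0,0,0],[0,0,0,0,0,0],[0,0,0,0,0,0]]}}

```text
time_s: 8.95
ee_pos: [461.9, 387.5, 5.6]
orientation: [-180.0, 0.0, -90.2]
contact_force: [0.6, -0.1, -1.3]
gripper_width: 44.3
```

{"name": "play_rows", "arguments": {"motion": [[0,0,0,0,0,0],[0,0,0,0,0,0],[0,0,0,0,0,0],[0,0,0,0,0,0],[0,0,0,0,0,0],[0,0,0,0,0,0],[0,0,0,0,0,0],[0,0,0,0,0,0],[0,0,0,0,0,0],[0,0,0,0,0,0]], "claw": 70}}

```text
time_s: 9.78
ee_pos: [461.8, 387.5, 5.6]
orientation: [180.0, 0.0, -90.2]
contact_force: [-0.0, -0.5, 0.2]
gripper_width: 62.9
```

{"name": "play_rows", "arguments": {"motion": [[0,0,5,0,0,0],[0,0,10,0,0,0],[0,0,20,0,0,0],[0,0,30,0,0,0],[0,0,30,0,0,0],[0,0,30,0,0,0],[0,0,30,0,0,0],[0,0,30,0,0,0],[0,0,30,0,0,0],[0,0,20,0,0,0]]}}

```text
time_s: 10.62
ee_pos: [462.5, 388.0, 245.5]
orientation: [-179.8, 0.3, -90.1]
contact_force: [-0.2, 0.2, 0.2]
gripper_width: 63.3
```

```bash
python3 - <<'E'
from h import *
b=save("side","p2s.png",(150,250,160,150),5)
b=save("top","p2t.png",(100,170,120,120),5)
E
```

```text
(no output)
```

View pics/p2s.png

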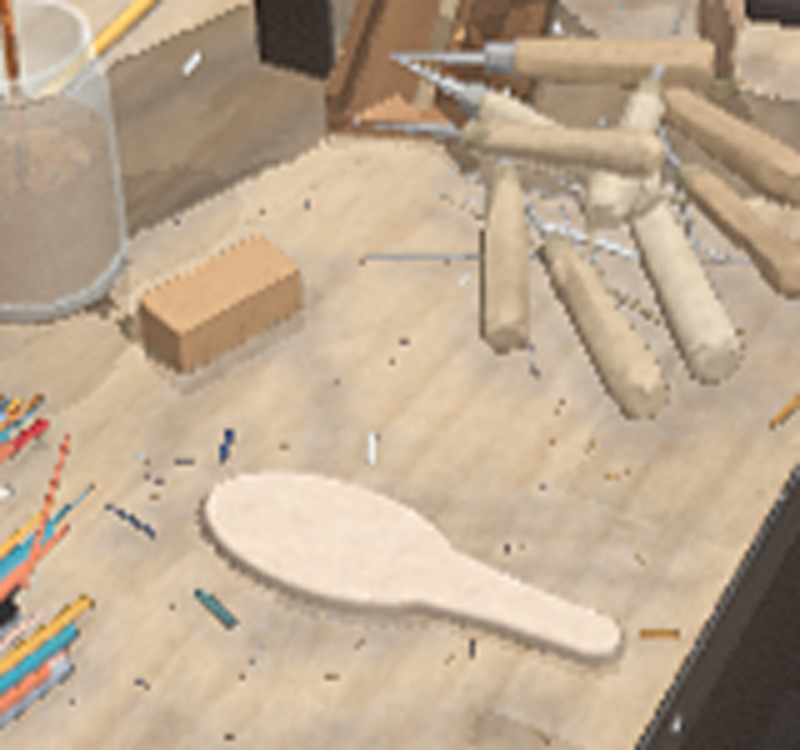

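```bash
python3 - <<'E'
from h import *
a=save("top","b3.png",(310,148,70,70),8)
B=(boxl(),(598,-237),19.5,(0,0,255))
draw("top",[B],"b4.png",(310,148,70,70),8)
draw("side",[B],"b5.png",(260,160,70,70),8)
E
```

```text
(no output)
```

View pics/b3.png

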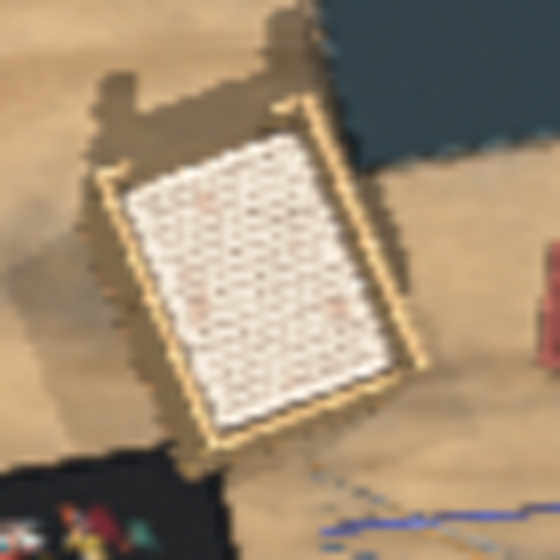

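View pics/b4.png

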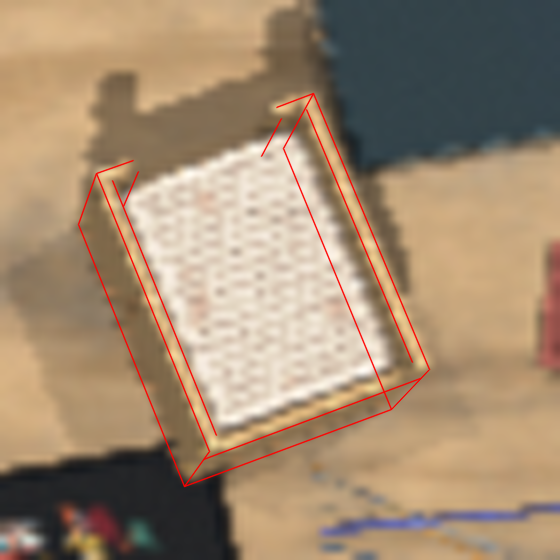

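View pics/b5.png

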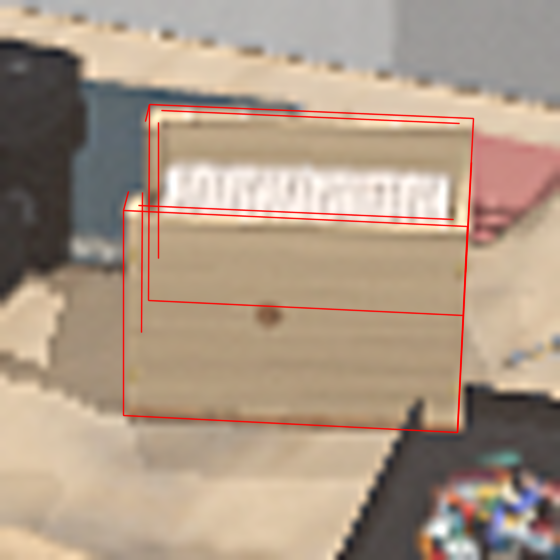

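{"name": "play_rows", "arguments": {"motion": [[9,-20,0,0,0,1],[9,-30,0,0,0,1],[9,-32,0,0,0,1],[9,-32,0,0,0,1],[9,-32,0,0,0,1],[9,-32,0,0,0,1],[9,-32,0,0,0,1],[9,-32,0,0,0,1],[9,-32,0,0,0,1],[9,-32,0,0,0,1]], "claw": 255}}

```text
time_s: 11.6
ee_pos: [551.1, 79.7, 239.7]
orientation: [179.9, -0.0, -80.1]
contact_force: [0.2, 1.2, 0.3]
gripper_width: 5.4
```

{"name": "play_rows", "arguments": {"motion": [[9,-32,0,0,0,1],[9,-32,0,0,0,1],[9,-32,0,0,0,1],[9,-32,0,0,0,1],[9,-32,0,0,0,1],[9,-32,0,0,0,1],[9,-32,0,0,0,1],[9,-32,0,0,0,1],[9,-28,0,0,0,1],[9,-18,0,0,0,1]]}}

```text
time_s: 12.43
ee_pos: [641.0, -223.2, 239.0]
orientation: [179.8, 0.1, -70.2]
contact_force: [0.7, -0.3, 0.1]
gripper_width: 0.3
```

{"name": "play_rows", "arguments": {"motion": [[0,0,-20,0,0,0],[0,0,-25,0,0,0],[0,0,-25,0,0,0],[0,0,-25,0,0,0],[0,0,-20,0,0,0],[0,0,-15,0,0,0],[0,0,-5,0,0,0],[0,0,0,0,0,0],[0,0,0,0,0,0],[0,0,0,0,0,0]]}}

```text
time_s: 13.27
ee_pos: [642.6, -220.6, 106.9]
orientation: [-179.9, -0.1, -70.1]
contact_force: [0.9, 0.1, 0.3]
gripper_width: 0.6
```

{"name": "play_rows", "arguments": {"motion": [[1.5,-0.5,-15,0,0,0],[0,0,-14,0,0,0],[0,0,-8,0,0,0],[0,0,-3,0,0,0],[0,0,-3,0,0,0],[0,0,-3,0,0,0],[0,0,-3,0,0,0],[0,0,-3,0,0,0],[0,0,-3,0,0,0],[0,0,0,0,0,0]]}}

```text
time_s: 14.1
ee_pos: [643.1, -220.9, 50.0]
orientation: [180.0, 0.0, -70.2]
contact_force: [0.5, 0.4, -0.1]
gripper_width: 0.6
```

```bash
python3 - <<'E'
from h import *
a=save("side","t1.png",(260,140,80,80),8)
E
```

```text
(no output)
```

View pics/t1.png

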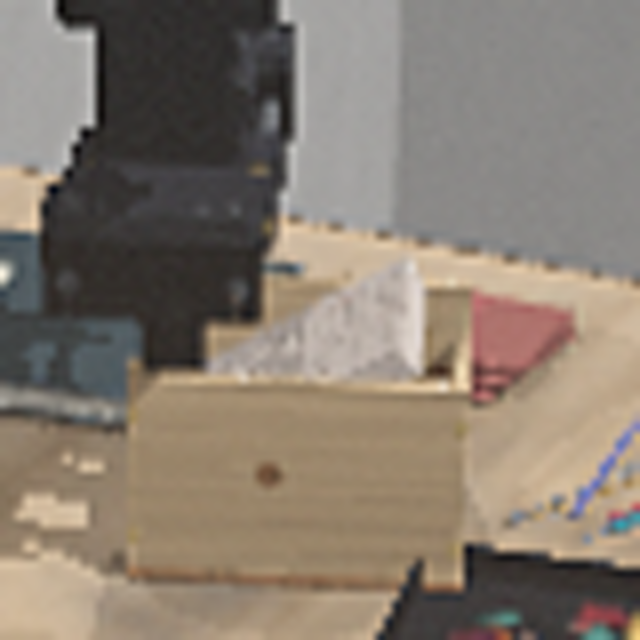

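Tile is tipping nicely (raised edge at (410,265) in the crop). Continue.

{"name": "play_rows", "arguments": {"motion": [[0,0,-3,0,0,0],[0,0,-3,0,0,0],[0,0,-3,0,0,0],[0,0,-3,0,0,0],[0,0,-2,0,0,0],[0,0,-2,0,0,0],[0,0,0,0,0,0],[0,0,0,0,0,0],[0,0,0,0,0,0],[0,0,0,0,0,0]]}}

```text
time_s: 14.98
ee_pos: [644.0, -221.0, 34.9]
orientation: [-179.9, -0.0, -70.2]
contact_force: [2.0, 0.5, 1.5]
gripper_width: 0.6
```

```bash
python3 - <<'E'
from h import *
a=save("side","t2.png",(260,140,80,80),8)
E
```

```text
(no output)
```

View pics/t2.png

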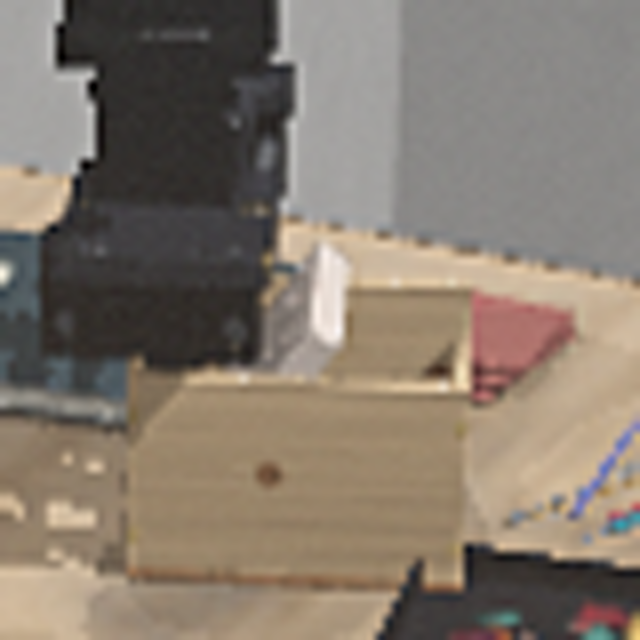

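{"name": "play_rows", "arguments": {"motion": [[0,0,3,0,0,0],[0,0,5,0,0,0],[0,0,10,0,0,0],[0,0,15,0,0,0],[0,0,20,0,0,0],[0,0,25,0,0,0],[0,0,25,0,0,0],[0,0,25,0,0,0],[0,0,25,0,0,0],[0,0,20,0,0,0]]}}

```text
time_s: 15.87
ee_pos: [643.0, -221.3, 210.7]
orientation: [-179.9, -0.1, -70.2]
contact_force: [0.1, 0.0, 0.6]
gripper_width: 0.3
```

```bash
python3 - <<'E'
from h import *
a=save("side","t3.png",(260,140,80,80),7);b=save("top","t3t.png",(310,148,70,70),8)
cv2.imwrite('pics/t3.png',np.hstack([cv2.resize(a,(400,400)),cv2.resize(b,(400,400))]))
E
```

View pics/t3.png

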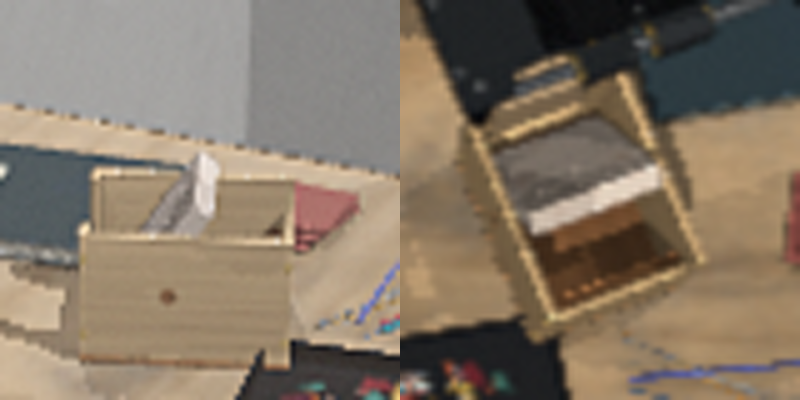

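```bash
python3 - <<'E'
import cv2,numpy as np
a=cv2.imread('raw_side.png')[165:195,280:310];b=cv2.imread('raw_top.png')[165:200,325:360]
cv2.imwrite('pics/t4.png',np.hstack([cv2.resize(a,(390,390),interpolation=cv2.INTER_CUBIC),cv2.resize(b,(390,390),interpolation=cv2.INTER_CUBIC)]))
E
```

```text
(no output)
```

View pics/t4.png

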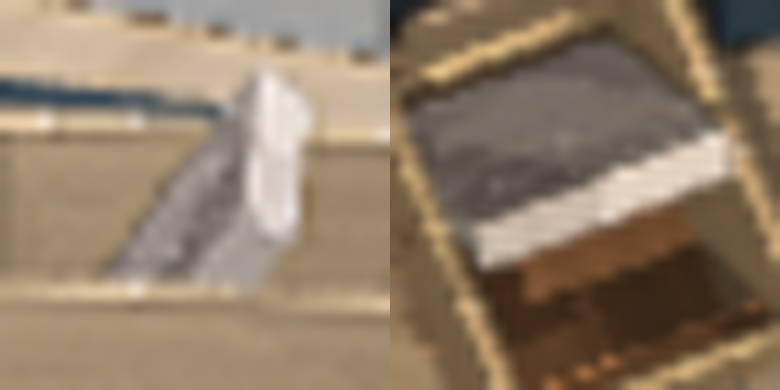

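```bash
cat > fit.py <<'E'
from h import *
from scipy.optimize import least_squares
ut=np.array([[78,230],[330,130],[92,268],[342,170]])/(390/35)+[325,165]-.5
us=np.array([[250,215],[265,68],[295,240],[312,98]])/13+[280,165]-.5
def corners(p):
    # edge mid (middle of thickness) ex,ey,ez box frame, theta, dyaw
    ex,ey,ez,th,yaw=p; d=np.array([np.cos(th),0,-np.sin(th)]); n=np.array([np.sin(th),0,np.cos(th)])
    e=np.array([ex,ey,ez]);Y=np.array([0,1,0])
    P=np.array([e+39*Y+6.75*n,e-39*Y+6.75*n,e+39*Y-6.75*n,e-39*Y-6.75*n])
    return w2((599,-237),yaw,P)
def f(p): return np.r_[(proj("top",corners(p))-ut).ravel(),(proj("side",corners(p))-us).ravel(),(p[3]-np.radians(55))*5,(p[4]-19.5)*.1]
r=least_squares(f,[-10,0,93,.96,19.5]); p=r.x; print(p.round(2),np.degrees(p[3]),r.fun.round(1)); print(corners(p).mean(0))
# kinematic consistency: bottom surface distance to bar axis should be 5
th=p[3];n=np.array([np.sin(th),np.cos(th)]); b=np.array([p[0],p[2]])-6.75*n-np.array([9.5,45]); print("bar dist",b@n)
E
python3 fit.py
```

```text
[-9.81  1.05 94.35  0.98 20.48] 56.148166403987865 [ 0.2  0.5  0.4  0.5  0.   0.8  0.3  0.7 -0.7 -0.5 -0.7 -0.1 -0.3  0.1
 -0.6  0.   0.1  0.1]
[ 589.43972888 -239.44483058   94.35346449]
bar dist 4.704412706690309
```

{"name": "play_rows", "arguments": {"motion": [[-8.6,-3,-4.5,0,0,-7],[-8.6,-3,-4.5,0,0,-7],[-8.6,-3,-4.5,0,0,-7],[-8.6,-3,-4.5,0,0,-7],[-8.6,-3,-4.5,0,0,-7],[-8.6,-3,-4.5,0,0,-7],[-8.6,-3,-4.5,0,0,-7],[-8.6,-3,-4.5,0,0,-7],[-8.6,-3,-4.5,0,0,-7],[-8.6,-3,-4.5,0,0,-7]], "claw": 137, "grip_force": 20}}

```text
time_s: 16.8
ee_pos: [555.8, -251.0, 161.8]
orientation: [179.9, -0.1, -140.5]
contact_force: [0.0, -1.2, -0.2]
gripper_width: 40.1
```

{"name": "play_rows", "arguments": {"motion": [[0,0,0,0,0,-6.6],[0,0,0,0,0,-6.6],[0,0,0,0,0,-6.6],[0,0,0,2.32,-6.39,0],[0,0,0,2.32,-6.39,0],[0,0,0,2.32,-6.39,0],[0,0,0,2.32,-6.39,0],[0,0,0,2.32,-6.39,0],[0,0,0,0,0,0],[0,0,0,0,0,0]]}}

```text
time_s: 17.63
ee_pos: [555.6, -252.3, 162.1]
orientation: [179.9, 33.4, -160.2]
contact_force: [0.9, -0.5, -0.1]
gripper_width: 40.3
```

```bash
cat >> h.py <<'E'
from scipy.spatial.transform import Rotation as Rt
def pose():
    s=readout.sense(); R=Rt.from_euler('xyz',s["orientation"],degrees=True); return s["ee_pos"],R
def goalR(a,th): # slope dir azimuth a, slope th
    a=np.radians(a);th=np.radians(th); b=np.array([np.cos(a),np.sin(a),0]); Z=np.array([0,0,1.])
    z=np.cos(th)*b-np.sin(th)*Z; x=-(np.sin(th)*b+np.cos(th)*Z); return Rt.from_matrix(np.c_[x,np.cross(z,x),z])
E
python3 - <<'E'
from h import *
p,R=pose(); G=goalR(20,56); z=G.as_matrix()[:,2]
print(p,(G*R.inv()).as_rotvec(degrees=True).round(2),z.round(3))
T=np.array([589.4,-239.4,94.3])+29*z; print("target",T,"to pre",T-90*z-p)
E
```

```text
[ 555.56082775 -252.27192939  162.05850029] [ 0.13 -0.55  0.13] [ 0.525  0.191 -0.829]
target [ 604.6386139  -233.85359813   70.2579104 ] to pre [  1.78553611   1.20535993 -17.18720836]
```

{"name": "play_rows", "arguments": {"motion": [[1,1,-9,0.1,-0.5,0.1],[0.8,0.2,-8,0,0,0],[5.9,2.15,-9.3,0,0,0],[5.9,2.15,-9.3,0,0,0],[5.9,2.15,-9.3,0,0,0],[5.9,2.15,-9.3,0,0,0],[5.9,2.15,-9.3,0,0,0],[0,0,0,0,0,0],[0,0,0,0,0,0],[0,0,0,0,0,0]]}}

```text
time_s: 18.47
ee_pos: [588.6, -239.1, 99.0]
orientation: [-179.9, 34.1, -159.8]
contact_force: [0.1, -0.0, 0.5]
gripper_width: 40.3
```

```bash
python3 - <<'E'
from h import *
p,R=pose(); G=goalR(20,56); z=G.as_matrix()[:,2]
print(p,(G*R.inv()).as_rotvec(degrees=True).round(2))
T=np.array([589.4,-239.4,94.3])+29*z; print("left",T-p)
a=save("side","t5.png",(250,110,100,100),6)
E
```

```text
[ 588.63718881 -239.05724623   98.95783649] [ 0.07  0.11 -0.16]
left [ 16.00142509   5.2036481  -28.69992609]
```

View pics/t5.png

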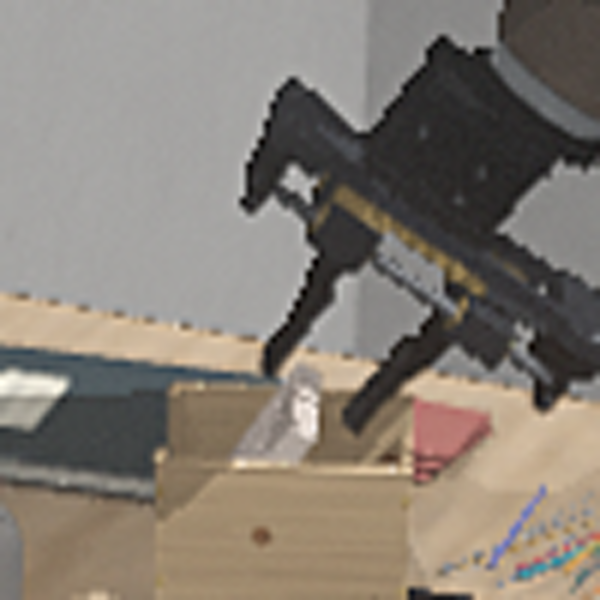

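{"name": "play_rows", "arguments": {"motion": [[4,1.3,-7.2,0,0,0],[4,1.3,-7.2,0,0,0],[4,1.3,-7.2,0,0,0],[4,1.3,-7,0,0,0],[0,0,0,0,0,0],[0,0,0,0,0,0],[0,0,0,0,0,0],[0,0,0,0,0,0],[0,0,0,0,0,0],[0,0,0,0,0,0]]}}

```text
time_s: 19.35
ee_pos: [604.5, -233.9, 70.7]
orientation: [-179.9, 34.1, -159.8]
contact_force: [0.5, 0.4, 0.8]
gripper_width: 39.9
```

{"name": "play_rows", "arguments": {"motion": [[0,0,0,0,0,0],[0,0,0,0,0,0],[0,0,0,0,0,0],[0,0,0,0,0,0],[0,0,0,0,0,0],[0,0,0,0,0,0],[0,0,0,0,0,0],[0,0,0,0,0,0],[0,0,0,0,0,0],[0,0,0,0,0,0]], "claw": 255}}

```text
time_s: 20.18
ee_pos: [604.4, -233.7, 70.2]
orientation: [-179.9, 34.1, -159.8]
contact_force: [-0.5, -0.7, -0.8]
gripper_width: 13.2
```

```bash
python3 - <<'E'
from h import *
s=readout.sense();print(s["ee_pos"],s["contact_force"],s["gripper_width"])
a=save("side","t6.png",(250,110,100,100),6)
E
```

```text
[ 604.41989646 -233.73448987   70.15899709] [-0.46678686 -0.74781895 -0.83192709] 13.1715535162277
```

View pics/t6.png

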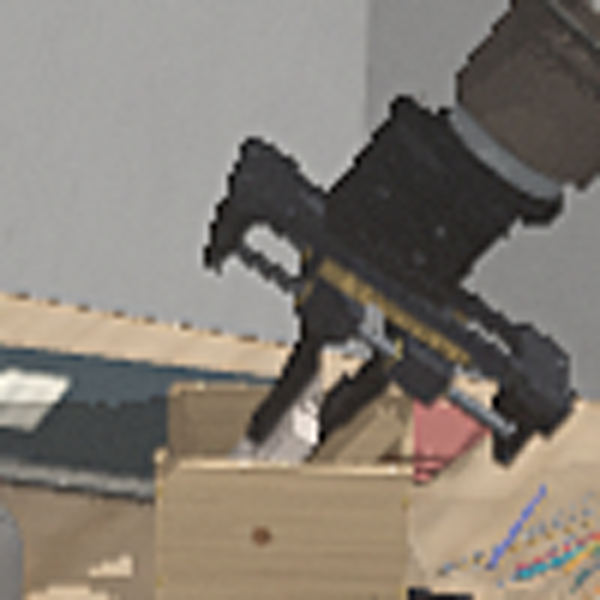

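{"name": "play_rows", "arguments": {"motion": [[-2,-0.7,3.3,0,0,0],[-4,-1.5,6.6,0,0,0],[-5.3,-1.9,8.3,0,0,0],[-5.3,-1.9,8.3,0,0,0],[-5.3,-1.9,8.3,0,0,0],[-6,-2.2,10,0,0,0],[-6,-2.2,10,0,0,0],[-6,-2.2,10,0,0,0],[-6,-2.2,10,0,0,0],[-5,-2,10,0,0,0]]}}

```text
time_s: 21.07
ee_pos: [552.7, -252.7, 156.3]
orientation: [-179.9, 34.1, -159.8]
contact_force: [0.1, 0.5, -1.1]
gripper_width: 13.4
```

{"name": "play_rows", "arguments": {"motion": [[-5,-2,10,0,0,0],[-3,-1,15,0,0,0],[0,0,18,0,0,0],[0,0,18,0,0,0],[0,0,18,0,0,0],[0,0,18,0,0,0],[0,0,15,0,0,0],[0,0,8,0,0,0],[0,0,0,0,0,0],[0,0,0,0,0,0]]}}

```text
time_s: 21.9
ee_pos: [545.3, -255.2, 275.2]
orientation: [-179.9, 34.1, -159.8]
contact_force: [-0.0, 0.9, -1.4]
gripper_width: 13.3
```

```bash
python3 - <<'E'
from h import *
s=readout.sense();print(s["ee_pos"],s["contact_force"],s["gripper_width"])
a=save("side","t7.png",(220,60,140,160),4);b=save("top","t7t.png",(300,140,90,100),6)
cv2.imwrite('pics/t7.png',np.hstack([cv2.resize(a,(400,457)),cv2.resize(b,(400,457))]))
E
```

```text
[ 545.31353727 -255.18460048  275.19484463] [-0.02549547  0.86414471 -1.44738275] 13.313179098499013
```

View pics/t7.png

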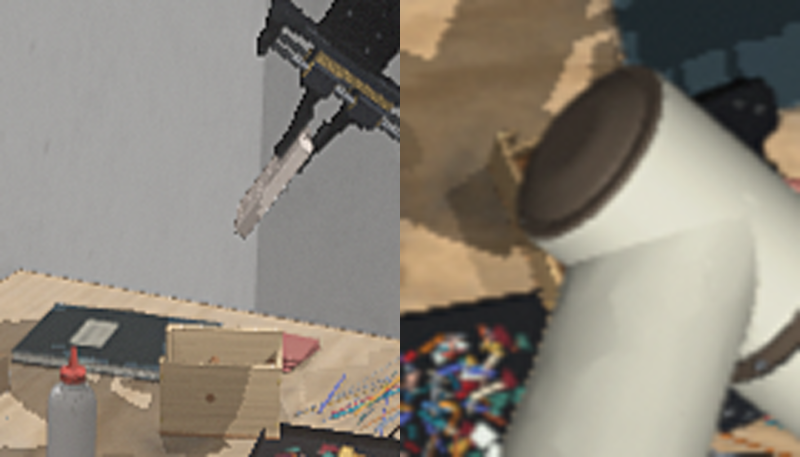

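{"name": "play_rows", "arguments": {"motion": [[3,10,0,-0.24,0.66,0],[3,18,0,-0.24,0.66,0],[3,18,0,-0.24,0.66,0],[3,18,0,-0.24,0.66,0],[3,18,0,-0.24,0.66,0],[3,18,0,-0.24,0.66,0],[3,18,0,-0.24,0.66,0],[3,18,0,-0.24,0.66,0],[3,18,0,-0.24,0.66,0],[3,18,0,-0.24,0.66,0]]}}

```text
time_s: 22.83
ee_pos: [575.0, -82.5, 273.4]
orientation: [180.0, 26.9, -159.9]
contact_force: [-0.3, 0.3, -1.5]
gripper_width: 13.4
```

{"name": "play_rows", "arguments": {"motion": [[3,19,0,-0.24,0.66,0],[3,19,0,-0.24,0.66,0],[3,19,0,-0.24,0.66,0],[3,19,-5,-0.24,0.66,0],[3,19,-10,-0.24,0.66,0],[3,19,-10,-0.24,0.66,0],[3,19,-10,-0.24,0.66,0],[3,19,-10,-0.24,0.66,0],[3,14,-10,-0.24,0.66,0],[3,7,-5,-0.24,0.66,0]]}}

```text
time_s: 23.67
ee_pos: [604.3, 90.7, 211.9]
orientation: [-180.0, 19.7, -159.8]
contact_force: [0.5, 0.1, -2.4]
gripper_width: 13.2
```

```bash
python3 - <<'E'
from h import *
p,R=pose(); G=goalR(20,70); print(p,(G*R.inv()).as_rotvec(degrees=True).round(2),"left",np.array([605.3,89.8,85.7])-p)
a=save("side","u1.png",(180,130,140,150),4);b=save("top","u1t.png",(190,120,100,107),6)
cv2.imwrite('pics/u1.png',np.hstack([cv2.resize(a,(400,428)),cv2.resize(b,(400,428))]))
E
```

```text
[604.28294469  90.67979162 211.86107436] [ 0.12 -0.28 -0.23] left [   1.01705531   -0.87979162 -126.16107436]
```

View pics/u1.png

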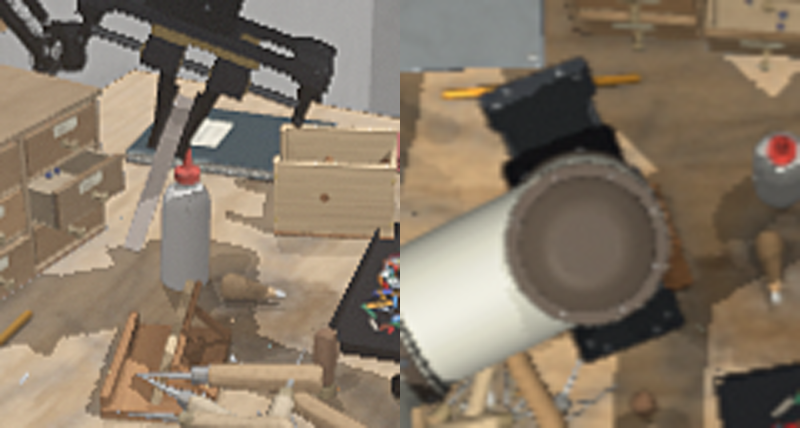

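```bash
cat >> h.py <<'E'
def tileL(p,R,dep=29,yo=0):
    M=R.as_matrix(); c=[]
    L=[]
    P={}
    for a in(-dep,105-dep):
        for y in(-39,39):
            for x in(-6.75,6.75): P[(a,y,x)]=np.array(p)+M@np.array([x,y+yo,a])
    k=list(P)
    for i in k:
        for j in k:
            if i<j and sum(u!=v for u,v in zip(i,j))==1: L.append((P[i],P[j]))
    return L
E
python3 - <<'E'
from h import *
p,R=pose()
draw("side",[(tileL(p,R),(0,0),0,(0,0,255)),(standl(),(610.7,91.8),200,(0,255,0))],"u2.png",(180,150,130,130),6)
E
```

```text
(no output)
```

View pics/u2.png

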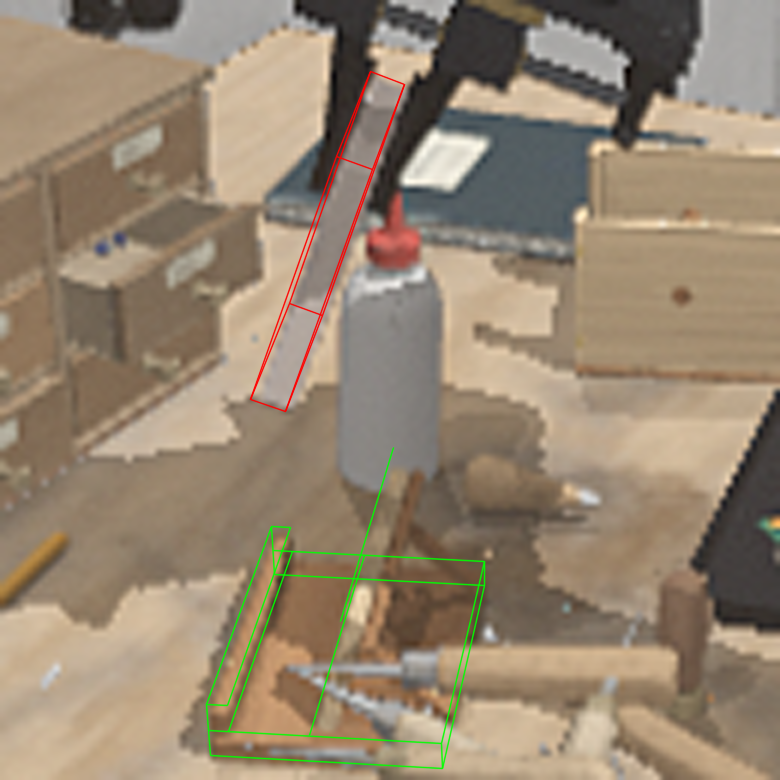

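{"name": "play_rows", "arguments": {"motion": [[1,-0.5,-10,0,-0.2,-0.2],[1,0,-15,0,0,0],[0,0,-15,0,0,0],[0,0,-15,0,0,0],[0,0,-15,0,0,0],[0,0,-15,0,0,0],[0,0,-12,0,0,0],[0,0,-8,0,0,0],[0,0,-4,0,0,0],[0,0,0,0,0,0]]}}

```text
time_s: 24.6
ee_pos: [607.3, 88.3, 105.5]
orientation: [-179.9, 20.1, -160.0]
contact_force: [-0.4, 0.2, -1.2]
gripper_width: 13.3
```

```bash
python3 - <<'E'
from h import *
p,R=pose(); G=goalR(20,70); print(p,(G*R.inv()).as_rotvec(degrees=True).round(2),"left",np.array([606.5,90.2,85.7])-p)
save("side","x.png")
draw("side",[(tileL(p,R),(0,0),0,(0,0,255)),(standl(),(610.7,91.8),200,(0,255,0))],"u3.png",(190,190,100,100),7)
draw("side",[],"u4.png",(190,190,100,100),7)
E
```

```text
[607.30827512  88.31707855 105.45302635] [0.06 0.18 0.09] left [ -0.80827512   1.88292145 -19.75302635]
```

View pics/u3.png

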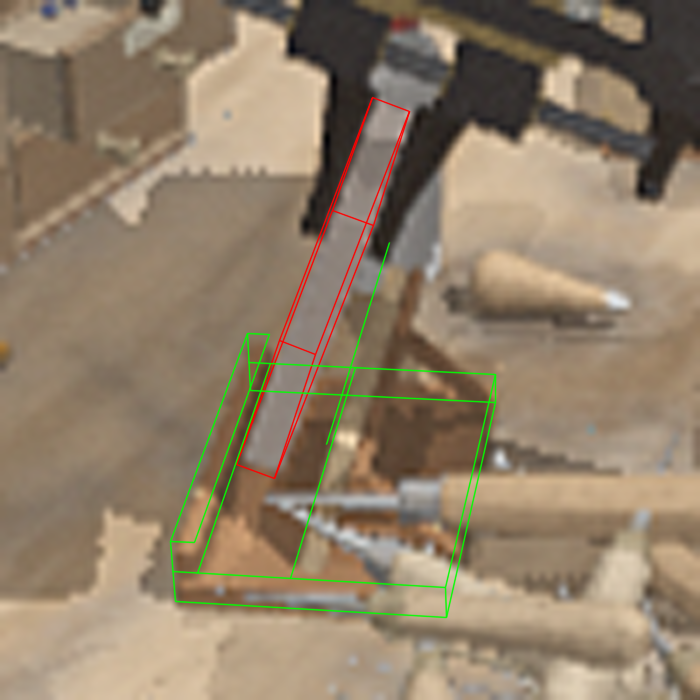

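View pics/u4.png

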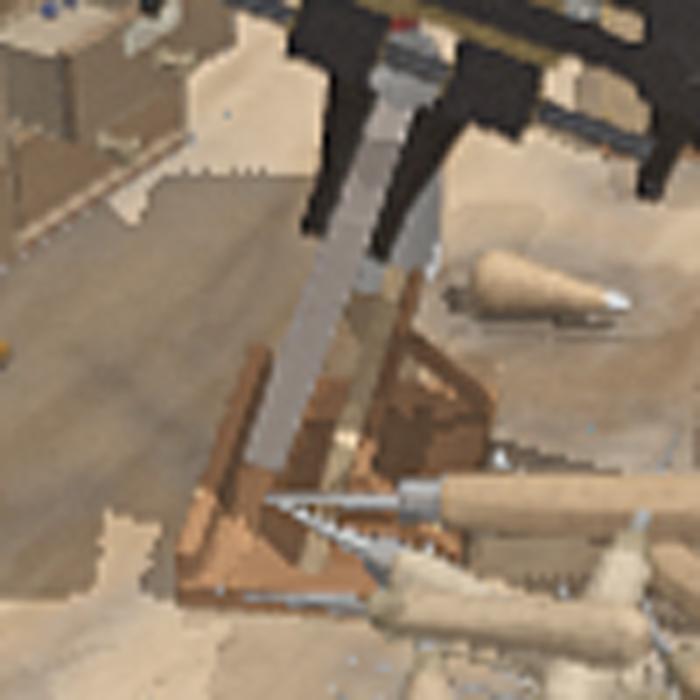

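{"name": "play_rows", "arguments": {"motion": [[-0.8,1.5,-4,0,0,0],[0,0,-4,0,0,0],[0,0,-3,0,0,0],[0,0,-2,0,0,0],[0,0,-1,0,0,0],[0,0,-1,0,0,0],[0,0,-1,0,0,0],[0,0,0,0,0,0],[0,0,0,0,0,0],[0,0,0,0,0,0]]}}

```text
time_s: 25.48
ee_pos: [606.8, 90.6, 90.2]
orientation: [-179.9, 20.2, -160.0]
contact_force: [-0.4, 0.0, -1.2]
gripper_width: 13.6
```

```bash
python3 - <<'E'
from h import *
p,R=pose(); s=readout.sense(); print(p,s["contact_force"],s["gripper_width"])
save("side","x.png")
draw("side",[],"u5.png",(190,190,100,100),7)
E
```

```text
[606.84739557  90.57062091  90.18844624] [-0.41298919  0.0227314  -1.16671079] 13.61586073004145
```

View pics/u5.png

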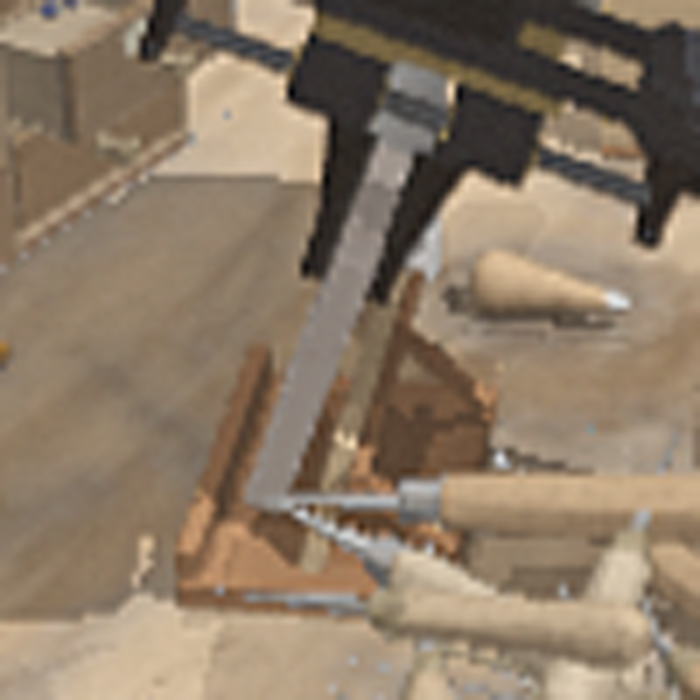

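{"name": "play_rows", "arguments": {"motion": [[0,0,-0.6,0,0,0],[0,0,-0.6,0,0,0],[0,0,-0.6,0,0,0],[0,0,-0.6,0,0,0],[0,0,-0.6,0,0,0],[0,0,-0.6,0,0,0],[0,0,-0.4,0,0,0],[0,0,0,0,0,0],[0,0,0,0,0,0],[0,0,0,0,0,0]]}}

```text
time_s: 26.37
ee_pos: [606.8, 90.5, 86.1]
orientation: [-179.9, 20.2, -160.0]
contact_force: [-0.2, -1.1, -0.4]
gripper_width: 13.1
```

{"name": "play_rows", "arguments": {"motion": [[0,0,-0.4,0,0,0],[0,0,-0.4,0,0,0],[0,0,-0.4,0,0,0],[0,0,-0.4,0,0,0],[0,0,-0.2,0,0,0],[0,0,0,0,0,0],[0,0,0,0,0,0],[0,0,0,0,0,0],[0,0,0,0,0,0],[0,0,0,0,0,0]]}}

```text
time_s: 27.2
ee_pos: [606.9, 90.6, 84.8]
orientation: [-179.9, 20.3, -160.0]
contact_force: [-2.9, -1.1, 5.3]
gripper_width: 13.1
```

```bash
python3 - <<'E'
from h import *
p,R=pose(); s=readout.sense(); print(p,s["contact_force"],s["gripper_width"])
save("side","x.png")
draw("side",[],"u6.png",(190,190,100,100),7)
E
```

```text
[606.94016254  90.5810172   84.78314982] [-2.86471379 -1.07560444  5.28972316] 13.117415801207379
```

View pics/u6.png

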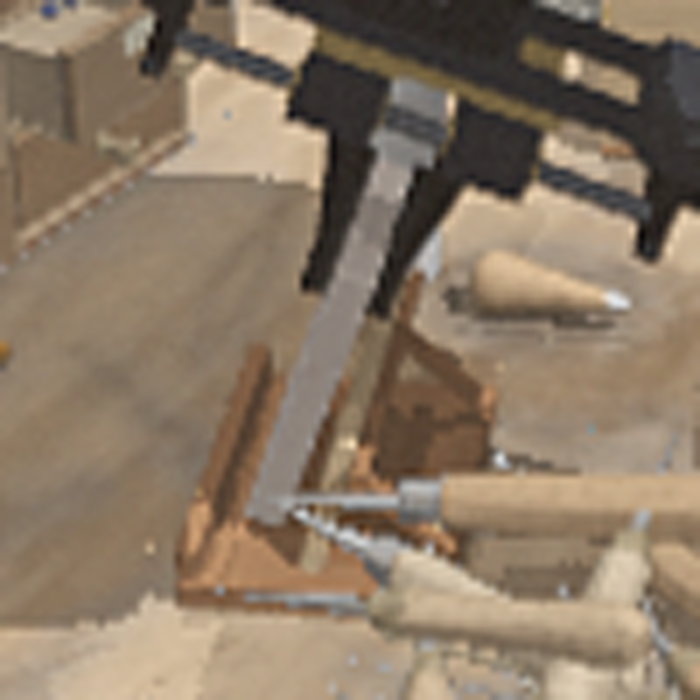

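{"name": "play_rows", "arguments": {"motion": [[-0.8,-0.3,0,0.2,-0.55,0],[-0.8,-0.3,0,0.2,-0.55,0],[-0.8,-0.3,-0.2,0.2,-0.55,0],[-0.8,-0.3,-0.2,0.2,-0.55,0],[0,0,0,0,0,0],[0,0,0,0,0,0],[0,0,0,0,0,0],[0,0,0,0,0,0],[0,0,0,0,0,0],[0,0,0,0,0,0]]}}

```text
time_s: 28.08
ee_pos: [603.7, 89.4, 83.9]
orientation: [-179.9, 22.6, -160.0]
contact_force: [0.6, -0.0, 1.0]
gripper_width: 13.3
```

```bash
python3 - <<'E'
from h import *
p,R=pose(); s=readout.sense(); print(p,s["contact_force"],s["gripper_width"],s["orientation"])
save("side","x.png")
draw("side",[],"u7.png",(190,190,100,100),7)
E
```

```text
[603.67267707  89.40484719  83.94022198] [ 0.59859771 -0.01298953  1.01145069] 13.295443208643684 [-179.88502249   22.5713132  -159.9967891 ]
```

View pics/u7.png

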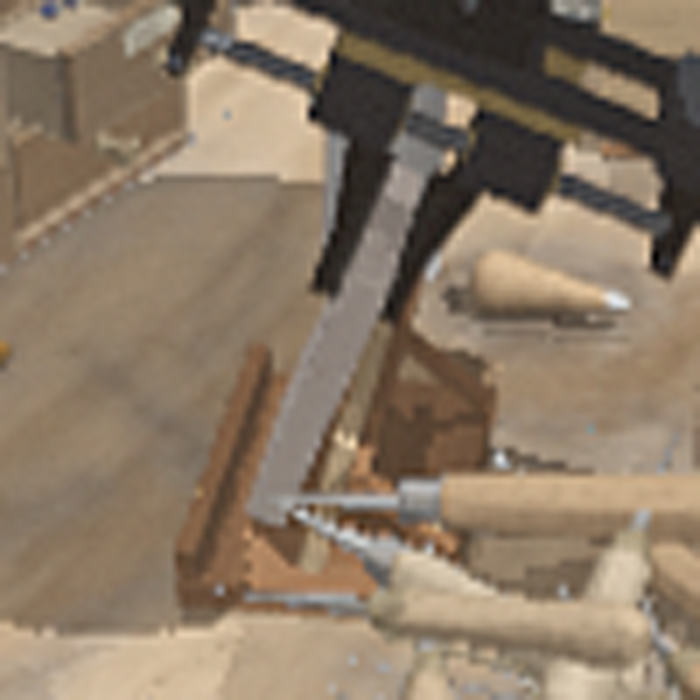

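{"name": "play_rows", "arguments": {"motion": [[0,0,0,0,0,0],[0,0,0,0,0,0],[0,0,0,0,0,0],[0,0,0,0,0,0],[0,0,0,0,0,0],[0,0,0,0,0,0],[0,0,0,0,0,0],[0,0,0,0,0,0],[0,0,0,0,0,0],[0,0,0,0,0,0]], "claw": 160}}

```text
time_s: 28.97
ee_pos: [603.6, 89.3, 83.9]
orientation: [-179.9, 22.6, -160.0]
contact_force: [0.3, -1.0, 0.2]
gripper_width: 32.5
```

```bash
python3 - <<'E'
from h import *
p,R=pose(); s=readout.sense(); print(p,s["contact_force"],s["gripper_width"],R.as_matrix()[:,2])
save("side","x.png")
draw("side",[],"u8.png",(190,190,100,100),7)
E
```

```text
[603.55319429  89.33562831  83.86724819] [ 0.33737531 -0.95977186  0.2192345 ] 32.49715391784887 [ 0.36123697  0.12935435 -0.92345834]
```

View pics/u8.png

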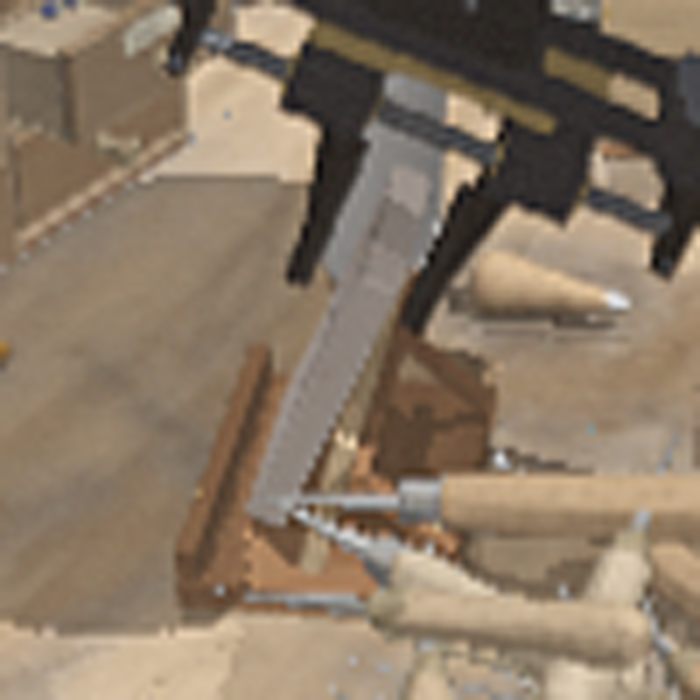

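Released; the tile leans stably. Withdraw along the slope.

{"name": "play_rows", "arguments": {"motion": [[-1.1,-0.4,2.8,0,0,0],[-2.2,-0.8,5.5,0,0,0],[-3.6,-1.3,9.2,0,0,0],[-3.6,-1.3,9.2,0,0,0],[-3.6,-1.3,9.2,0,0,0],[-4.5,-1.5,12,0,0,0],[-5,-2,14,0,0,0],[-5,-2,16,0,0,0],[-5,-2,16,0,0,0],[-5,-2,16,0,0,0]]}}

```text
time_s: 29.85
ee_pos: [564.4, 74.6, 195.8]
orientation: [-179.9, 22.6, -160.0]
contact_force: [0.7, 0.2, 0.4]
gripper_width: 32.5
```

{"name": "play_rows", "arguments": {"motion": [[-3,-10,16,0,0,0],[-3,-20,20,0,0,0],[0,-30,20,0,0,0],[0,-30,10,0,0,0],[0,-35,0,0,0,0],[0,-35,0,0,0,0],[0,-35,0,0,0,0],[0,-30,0,0,0,0],[0,-20,0,0,0,0],[0,-10,0,0,0,0]]}}

```text
time_s: 30.68
ee_pos: [558.6, -182.6, 261.0]
orientation: [-179.8, 22.6, -160.1]
contact_force: [-0.1, 0.5, -0.0]
gripper_width: 32.6
```

{"name": "play_rows", "arguments": {"motion": [[0,0,0,0,0,0],[0,0,0,0,0,0],[0,0,0,0,0,0],[0,0,0,0,0,0],[0,0,0,0,0,0],[0,0,0,0,0,0],[0,0,0,0,0,0],[0,0,0,0,0,0],[0,0,0,0,0,0],[0,0,0,0,0,0]]}}

```text
time_s: 31.52
ee_pos: [559.0, -180.2, 259.7]
orientation: [-179.9, 22.6, -160.0]
contact_force: [-0.2, 0.1, 0.9]
gripper_width: 32.5
```

```bash
python3 - <<'E'
from h import *
s=readout.sense(); print(s["time_s"],s["ee_pos"],s["contact_force"],np.abs(s["qd"]).max())
save("side","x.png",(120,150,240,240),1);save("top","y.png")
S=(standl(),(610.7,91.8),200,(0,255,0))
draw("top",[],"v1.png",(200,145,80,80),6)
draw("side",[],"v2.png",(120,150,220,230),3)
draw("side",[],"v3.png",(195,200,80,80),6)
r=lambda n:cv2.resize(cv2.imread('pics/'+n),(390,390))
cv2.imwrite('pics/v.png',np.hstack([r('v1.png'),r('v3.png')]))
E
```

```text
31.5167 [ 558.99765865 -180.1581718   259.73142182] [-0.22769352  0.08000376  0.92854172] 0.20618201015102636
```

View pics/v.png

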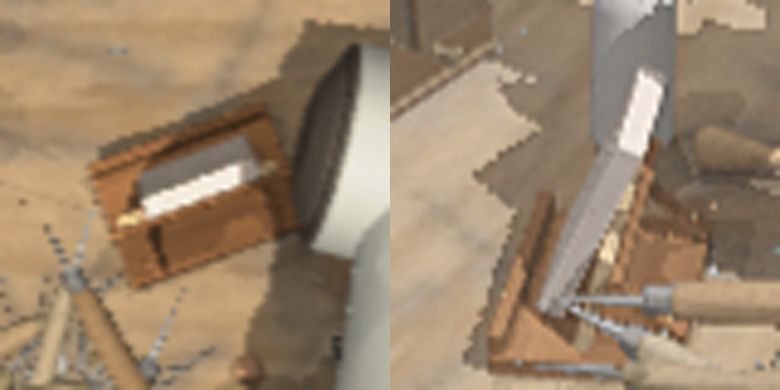

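View pics/v2.png

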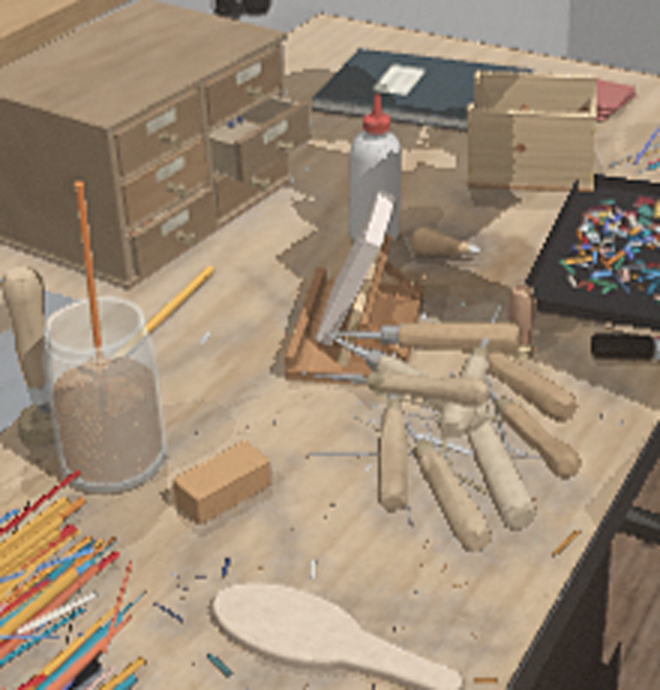

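```bash
python3 -c "
from station import finish_job
print(finish_job())"
```

```text
the job is handed in; nothing more can be done
None
```

The job is handed in, at about 32 s of the 72 s allowed; `finish_job()` reports no verdict.

- **Paddle:** I lifted it off the box and laid it flat on the clear part of the bench, gripper opened and withdrawn.
- **Tile tipped:** I pressed its end at the notch with the closed fingertips down to 35 mm above the bench. It stayed tipped by itself at about 56°.
- **Tile placed:** I gripped the raised edge along the slope, drew it out and set it on the stand's ledge. Measured contact force while setting it down was about 6 N. I then leaned it onto the back, released it and withdrew.

**Last checks:** After the arm had moved clear, both cameras showed the tile standing on its short edge. It sat between lip and slats, near the middle along the ledge and leaning on the back. It was tilted about 22° at release, judged from the tool angle.

The paddle looked flat in the side view, and the bystanders visible there looked unmoved by eye. I did not re-measure their positions. The networks never found the glass plates, so I did not check them; my moves stayed clear of where I took them to be.

No check failed. The tile and stand outlines I projected into the side picture were both about 2–3 mm off, in the same direction. That is roughly the calibration tolerance, and I allowed for it when placing the tile.

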